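# Clamp a jar with a ratchet clamping lever

### The job

Clamp the jar of sweets in the jar vice so that it stands firmly held for opening: swing the red-knobbed handle clockwise to close the jaw, and each time it reaches its end stop lift it off its serrations, swing it back, let it drop in and turn again. Stop soon after the handle first becomes clearly stiffer to turn with the jar between both jaws, so that the jar is tight but not crushed; leave the handle down and let go, and do not touch the jar or shift the other things around.

Things in the scene. Friction and masses are not known exactly. Their poses are not given: they have to be found in the camera images.
- vice: Jar vice fixed on the worktop: pale wooden board 130 x 320 x 12 mm, origin under its middle, y along it. At +y a grey fixed jaw with a black rubber V; at -y a grey gear housing 90 x 100 mm, 64 mm high, the handle on top. The jar stands on the board between; the moving jaw comes out of the housing towards +y and stays where it is left.
- handle_axis (a point): Point on the upright turning axis of the handle, at the top of the gear housing, 68 mm above the worktop. Turning the handle while the jaw runs free takes about 8 to 9 N at the knob; each 10 N of squeeze on the jar adds about 0.9 N. From the start the jaw needs 1.2 to 1.9 rad of clockwise turning in all, always more than one stroke.
- knob (a point): Middle of the red upright round knob at the handle's end, 110 mm from the axis: 24 mm diameter over 34 mm of height, 29 mm head on top, 48 mm high in all; it spins freely on the handle. Handle down: this point is 120 mm above the worktop, the knob's top 145 mm, its foot 97 mm. Below it only the 14 mm thick handle arm leads in to the axis.
- swing (a joint): Angle of the handle, rad: 0 at the end stop anticlockwise (from above), grows clockwise to 1.2 at the other end stop; clockwise tightens. At 0.6 it points along the vice's own -y. When down it takes the jaw along both ways (0.04 rad of play): one rad clockwise closes it by 10 mm, anticlockwise opens it. The end stops feel stiff too, but there it reads 0 or 1.2.
- handle (a joint): Lift of the handle, m: 0 down, 0.012 upper stop; a spring presses it down (5 N at 0, 8 N at top). 24 serrations, 15 degrees apart; lift it 0.008 or more to swing it back, after easing back a few mm at the knob to unload. Not let down exactly it rests on the crests (0.003 to 0.006), sometimes so at the start; pushed round by at most 15 degrees, not held up, it drops in.
- pad: Black rubber pad 62 x 8 x 40 mm on the moving jaw; origin in the middle of its back face; its front, 8 mm further along the vice's +y, presses the jar. Once the jar is nipped between both jaws the squeeze grows some 20 N per 0.1 rad of handle: 30 N or more is tight, over 90 N crushes. Aim for 3.5 to 5 N above the free-running force at the knob.
- sweets_jar: Jar of coloured sweets, round, about 66 mm diameter (its yellow lid 71 mm), 87 mm high, 0.25 kg; origin at the centre of its underside. It stands loose on the vice's board between the jaws at the start.
- mustard_jar: Bystander: mustard jar with green lid, 68 mm wide, 85 mm high; origin under its centre.
- tea_box: Bystander: tea carton 56 x 80 x 122 mm; origin under its centre.
- saucer: Bystander: saucer 150 mm wide, 17 mm high; origin under its centre.
- black_pouch: Bystander: black case 65 x 130 x 59 mm; origin under its centre.
- scissors: Bystander: blue scissors 87 x 199 x 9 mm, lying; origin under its centre.
Not all that is in view belongs to the job. There is more than one size of the sweets_jar; the job needs the middle-sized.

How it is judged:
By the outcome, as a careful person would: the job done as asked, in the order asked, and still so for the second after the job is handed in, with the robot touching nothing.
It also fails if it takes over 72 s, if anything falls off the work surface, if the arm or the gripper's body presses on something with over 40 N, if the wrist force passes 120 N, or if a joint passes its speed limit or range.

### The arm

A 6-joint arm with a two-finger parallel gripper is mounted at the origin on a cart in front of the work surface, level with it; the furniture and walls round the work are solid. World frame = base frame: x ahead of the robot, y to its left, z up, the work surface at z = 0. Lengths are in m, angles in rad, forces in N, time in s.
With the tool pointing down it reaches from about 0.325 to 0.775 m from the base axis. Payload 5.5 kg.
Tool frame: the origin (TCP) lies at the very end of the fingers, on their centre line; the grasp point (between the pads) lies 19 mm behind it; z points along the fingers, y is the line along which they close (so a half turn about z gives the same grasp; the last joint's range is limited). The gripper opens to 88 mm and grips with 3 to 60 N. Pads are 20 mm wide; open, the fingers measure 115 mm over their backs; the gripper's body (75 mm by 178 mm) begins 61 mm behind the grasp point.
Start: joints at [1.104, 0.091, 1.231, -0, 1.82, -0.057], TCP at [0.239, 0.55, 0.223] pointing down, gripper open.
Joint ranges: [-2.87, 2.87], [-0.86, 2.18], [0.17, 2.46], [-1.51, 4.65], [0.06, 2.69], [-2.65, 2.65]. Speed limits (rad/s): [2.57, 2.57, 3.01, 3.14, 3.14, 3.14].

### API

Orientations are given as a 3x3 rotation matrix whose columns are the frame's x, y, z axes.
In Python, from cell import monitor, cams, ticket gives the robot as it stands.
- The arm moves only by the tool servo_tool, never from a script. Its argument "series" is a list of rows, each a list of 7 numbers: the turn, a rotation vector about the tool's x, y, z in degrees, then the shift along the tool's x, y, z in cm, then the opening in per cent of the stroke, from 0 (shut) to 100 (fully open). In form: [[rx, ry, rz, dx, dy, dz, gripper], ...]. A call has 1 to 5 rows; each row is the pose to reach, as a shift and turn from the pose commanded when the call began, along the tool's axes at that moment; what a row does not reach only later rows make up. A row lasts 1/8 s, in which the tool goes at most 62.5 mm and 10.7 degrees, less where a joint would pass 70% of its speed; a pose out of reach is approached as far as the arm can. A call with a gripper value outside its range is refused whole. The fingers move at their own pace and stop on an object; "newtons" is the grip in N (left out, the last holds). Time passes only in rows, so rows that repeat a pose let the fingers close. It gives the time, the measured TCP pose, the force, the opening and the grip force at its end, in the units of the state.
- monitor.sense(): the state, without advancing time (a new reading comes with each control period).
- cams.get_image(name): name is "scene" or "side" or "wrist"; returns the picture (480x640x3 uint8, red, green, blue); there is no depth.
- cams.camera_model(name): a dict with "mtx" (3x3 intrinsics, pixels), "R" (3x3) and "t" (3): a world point X has camera coordinates R X + t. Camera axes: x right, y down, z forward; pixel columns grow to the right and rows downward; lengths in m; the calibration is good to about 2 mm. A picture is of the moment at which its call begins: read the wrist's pose just before it. camera_model takes no time and is no camera call; for the wrist camera it gives the pose at the moment of the call.
- ticket.job_done(): hands the job in; it is judged then, once.
The state is a dict: "time": time; "qpos": joint angles; "dq": joint speeds; "joint_torque": joint torques, N m; "eef_pos": TCP position; "ee_rot": TCP orientation; "wrist_force": force on the tool from outside, world axes, zero at the start; "moment": the same for the moment, N m; "grip_width": finger opening in m; "finger_force": force on a finger pad.
Only numpy, scipy, OpenCV 4.12 (cv2) and the standard library are available. Lean on these libraries where they do the work, as an engineer would, in place of code of your own. Each camera call takes 0.05 s, during which the arm holds its last target. There are 200 camera calls.

## Working session

There is one attempt and no reset: what is moved stays moved. The work goes in short steps, Python scripts to look and compute and a tool call to move; the robot and the scene stay as the last step left them, time stands still between calls to the robot, and variables do not carry over. Pictures are saved under pics/ and viewed, at most 10 in all, crops included, and the job is handed in when it is done.

Besides the shell and the picture viewer there is one more tool, called after "Request:" by a JSON object that holds its "api" and its "payload". servo_tool: Moves the arm, as the interface text tells. Its arguments: {"type":"object","properties":{"series":{"type":"array","items":{"type":"array","items":{"type":"number"}}},"newtons":{"type":"number"}},"required":["series"]}

```bash
mkdir -p pics; ls; python3 - <<'E'
from cell import monitor,cams,ticket
import cv2,numpy as np
for n in("scene","side"):
    im=cams.get_image(n); cv2.imwrite(f"pics/{n}0.png",im[...,::-1])
    m=cams.camera_model(n); print(n,np.round(m["mtx"],1).tolist(),np.round(m["R"],3).tolist(),np.round(m["t"],3).tolist())
s=monitor.sense(); print({k:np.round(v,3).tolist() for k,v in s.items()})
E
```

```text
pics
scene [[522.8, 0.0, 323.4], [0.0, 522.8, 237.5], [0.0, 0.0, 1.0]] [[0.795, -0.607, 0.013], [-0.279, -0.384, -0.88], [0.539, 0.696, -0.475]] [-0.418, 0.247, 1.319]
side [[497.2, 0.0, 319.5], [0.0, 497.2, 235.5], [0.0, 0.0, 1.0]] [[-0.862, -0.507, 0.02], [-0.308, 0.49, -0.815], [0.403, -0.709, -0.578]] [0.484, 0.223, 1.44]
{'time': 0.1, 'qpos': [1.104, 0.092, 1.232, -0.0, 1.82, -0.057], 'dq': [0.001, -0.001, -0.002, -0.0, -0.003, -0.001], 'joint_torque': [0.002, -44.785, -40.757, 0.07, 0.028, -0.0], 'eef_pos': [0.239, 0.55, 0.222], 'ee_rot': [[-0.917, 0.398, -0.001], [0.398, 0.917, -0.002], [0.0, -0.002, -1.0]], 'wrist_force': [0.022, 0.679, -0.408], 'moment': [0.006, 0.014, 0.022], 'finger_force': 0.0, 'grip_width': 0.088}
```

View pics/scene0.png

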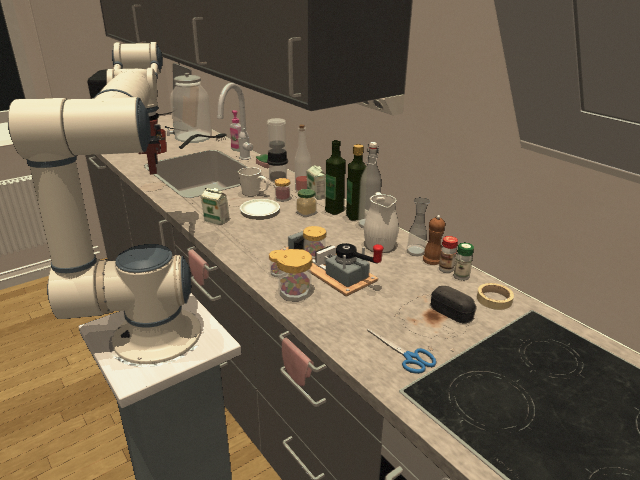

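View pics/side0.png

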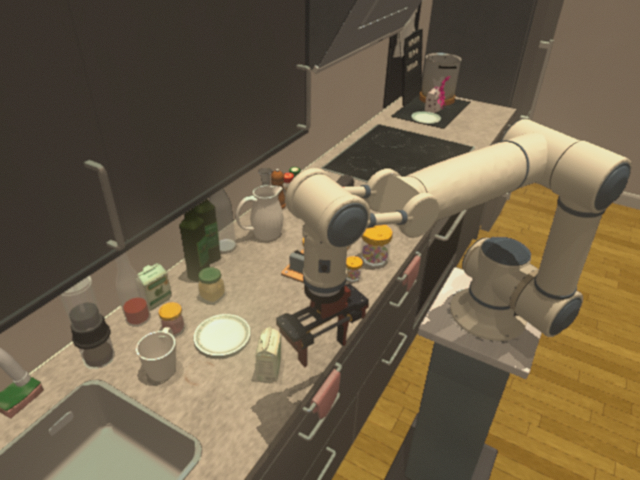

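Scene: the vice's housing is at (347,268), the red knob at (377,253) and the clamped-place jar with yellow lid at (315,235). The other yellow-lidded jars are the large one at (295,262) and the small one at (277,258). Other red things are the spice cap (450,241) and the red tin (302,183). The side view has the vice hidden by the arm.

```bash
cat > h.py <<'E'
from cell import monitor,cams,ticket
import cv2,numpy as np
def ray(m,uv):
    d=m["R"].T@np.linalg.inv(m["mtx"])@np.array([*uv,1.]); return -m["R"].T@m["t"],d/np.linalg.norm(d)
def plane(m,uv,z):
    o,d=ray(m,uv); return o+d*(z-o[2])/d[2]
def cross(r):
    A=sum(np.eye(3)-np.outer(d,d) for o,d in r); b=sum((np.eye(3)-np.outer(d,d))@o for o,d in r)
    X=np.linalg.solve(A,b); return X,[np.linalg.norm(np.cross(X-o,d)) for o,d in r]
def red(im):
    h=cv2.cvtColor(im,cv2.COLOR_RGB2HSV); m=(((h[...,0]<6)|(h[...,0]>173))&(h[...,1]>170)&(h[...,2]>60)).astype(np.uint8)
    n,l,s,c=cv2.connectedComponentsWithStats(m); return [(s[i].tolist(),np.round(c[i],1).tolist()) for i in range(1,n) if s[i,4]>25]
def st():
    s=monitor.sense(); print({k:np.round(s[k],4).tolist() for k in("time","qpos","eef_pos","ee_rot","wrist_force","grip_width")}); return s
E
python3 - <<'E'
from h import *
im=cv2.imread("pics/scene0.png")[...,::-1].copy(); m=cams.camera_model("scene")
print(red(im))
print("knob",plane(m,(377.5,253.5),.12),"housing",plane(m,(347,255),.068),"jar lid",plane(m,(315,233),.1), "big",plane(m,(295,260),.11),"small",plane(m,(277,253),.07),"jug foot",plane(m,(380,248),0),"axis",plane(m,(346,247),.1))
c=cv2.resize(im[205:305,255:405],None,fx=5,fy=5,interpolation=2); cv2.imwrite("pics/crop0.png",c[...,::-1])
E
```

```text
[([442, 236, 15, 13, 101], [448.8, 243.4]), ([373, 245, 10, 18, 136], [377.2, 252.8])]
knob [ 0.58256928 -0.17164578  0.12      ] housing [ 0.5669366 -0.0601649  0.068    ] jar lid [0.5371413  0.05921052 0.1       ] big [ 0.38655522 -0.05137519  0.11      ] small [0.40419828 0.06897573 0.07      ] jug foot [ 7.60855051e-01 -6.50415320e-04  0.00000000e+00] axis [ 0.55826927 -0.06434576  0.1       ]
```

View pics/crop0.png

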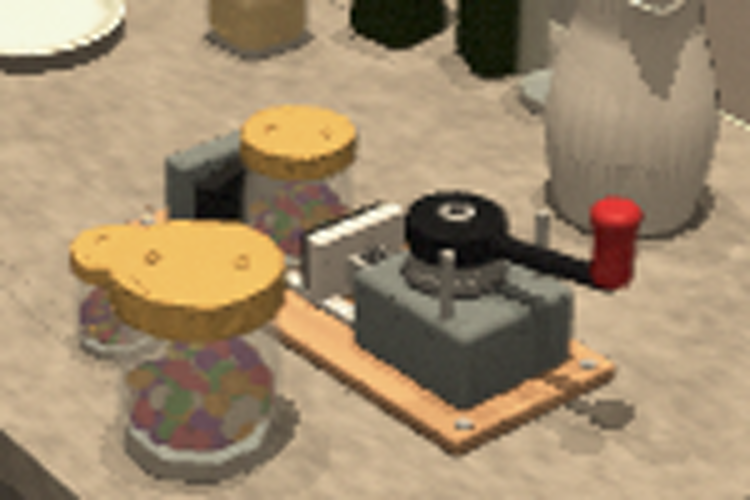

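The crop shows the red knob at the end of the black handle at crop (612,240), the middle-sized jar standing loose between the V jaw and the moving plate, and the large jar in front. These are what I want. I will bring the wrist camera over the knob next.

```bash
cat >> h.py <<'E'
def yawR(deg):  # tool down, its y axis at this world angle
    a=np.radians(deg); y=np.array([np.cos(a),np.sin(a),0]); z=np.array([0,0,-1.]); return np.c_[np.cross(y,z),y,z]
from scipy.spatial.transform import Rotation as Ro
def delta(p,R,s=None):
    s=s or monitor.sense(); R0=np.array(s["ee_rot"]); return np.r_[np.degrees(Ro.from_matrix(R0.T@R).as_rotvec()),R0.T@(np.array(p)-s["eef_pos"])*100].round(2)
E
python3 - <<'E'
from h import *
s=monitor.sense(); m=cams.camera_model("wrist"); R0=np.array(s["ee_rot"])
print("cam in tool",(R0.T@(-m["R"].T@m["t"]-s["eef_pos"])).round(3),(R0.T@m["R"].T).round(2),m["mtx"].round(0).tolist())
print(delta([.56,-.12,.27],yawR(12)))
E
```

```text
cam in tool [ 0.082  0.001 -0.161] [[-0.   -0.95 -0.3 ]
 [ 1.   -0.   -0.  ]
 [ 0.   -0.3   0.95]] [[334.0, 0.0, 320.0], [0.0, 334.0, 236.0], [0.0, 0.0, 1.0]]
[-9.000e-02  4.000e-02  5.452e+01 -5.614e+01 -4.868e+01 -4.760e+00]
```

Request:
{"api": "servo_tool", "payload": {"series": [[0,0,4,-3.7,-3.2,-0.3,100],[0,0,7,-7.5,-6.5,-0.6,100],[0,0,11,-11.2,-9.7,-1,100],[0,0,14.5,-15,-13,-1.3,100],[0,0,18,-18.7,-16.2,-1.6,100]]}}

```text
time: 0.72
eef_pos: [0.3464, 0.3257, 0.2383]
ee_rot: [[-0.748, 0.664, -0.0], [0.664, 0.748, -0.0], [-0.0, -0.001, -1.0]]
wrist_force: [-0.1, 0.8, -1.0]
grip_width: 0.0878
finger_force: 0.0
```

Request:
{"api": "servo_tool", "payload": {"series": [[0,0,4,-4.6,-1.9,-0.3,100],[0,0,7,-9.1,-3.8,-0.6,100],[0,0,11,-13.7,-5.7,-1,100],[0,0,14.5,-18.2,-7.6,-1.3,100],[0,0,18,-22.8,-9.5,-1.6,100]]}}

```text
time: 1.35
eef_pos: [0.4542, 0.1035, 0.2544]
ee_rot: [[-0.506, 0.862, -0.0], [0.862, 0.506, 0.0], [0.0, -0.0, -1.0]]
wrist_force: [0.3, 0.1, 0.1]
grip_width: 0.0881
finger_force: 0.0
```

Request:
{"api": "servo_tool", "payload": {"series": [[0,0,4,-4.9,-0.4,-0.3,100],[0,0,7,-9.8,-0.8,-0.6,100],[0,0,11,-14.7,-1.2,-1,100],[0,0,14.5,-19.7,-1.6,-1.3,100],[0,0,18,-24.6,-2,-1.6,100]]}}

```text
time: 1.98
eef_pos: [0.562, -0.1186, 0.2702]
ee_rot: [[-0.215, 0.977, -0.001], [0.977, 0.215, 0.0], [0.0, -0.001, -1.0]]
wrist_force: [0.7, 0.6, 0.3]
grip_width: 0.088
finger_force: 0.0
```

```bash
python3 - <<'E'
from h import *
import pickle
st(); st_m=cams.camera_model("wrist"); im=cams.get_image("wrist"); cv2.imwrite("pics/w1.png",im[...,::-1])
im2=cams.get_image("side"); cv2.imwrite("pics/side1.png",im2[...,::-1])
pickle.dump(st_m,open("w1.pkl","wb")); print(red(im),red(im2)); 
E
```

```text
{'time': 1.975, 'qpos': [-0.2673, 0.0376, 1.2019, 0.0001, 1.9028, -0.4836], 'eef_pos': [0.562, -0.1186, 0.2702], 'ee_rot': [[-0.2146, 0.9767, -0.0007], [0.9767, 0.2146, 0.0003], [0.0004, -0.0006, -1.0]], 'wrist_force': [0.6977, 0.6247, 0.3354], 'grip_width': 0.088}
[([305, 266, 29, 40, 859], [318.6, 286.8]), ([519, 325, 15, 3, 33], [526.5, 326.2])] [([285, 176, 8, 6, 27], [288.6, 179.0]), ([341, 187, 8, 13, 71], [344.2, 192.1])]
```

View pics/w1.png

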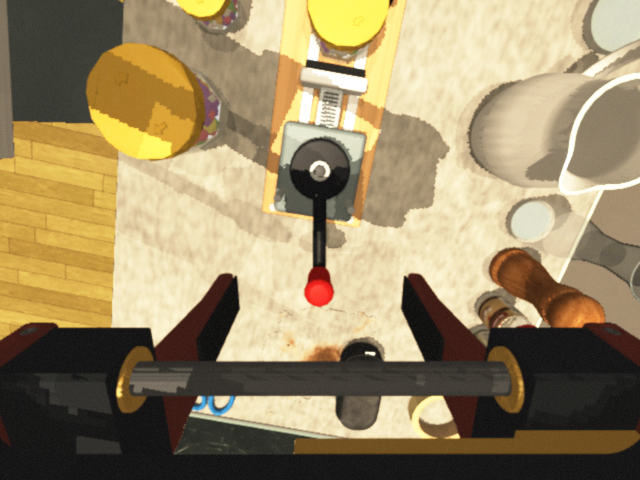

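The wrist view shows the knob head at (319,292), the hub bolt at (320,170) and the board's end corners at (265,212) and (358,225). The jar stands at the top (347,20), and the fingers have free room around the knob.

```bash
python3 - <<'E'
from h import *
import pickle
w=pickle.load(open("w1.pkl","rb")); s=cams.camera_model("scene"); d=cams.camera_model("side")
im=cv2.imread("pics/w1.png")[...,::-1].copy()
r=red(im)[0][0]; print(r)
# knob centroid-of-silhouette in scene vs side; wrist head top
print("knob scene+side",cross([ray(s,(377.2,252.8)),ray(d,(344.2,192.1))]))
print("head top wrist@.138",plane(w,(319,292),.138), "scene top + wrist",cross([ray(s,(377.7,247.5)),ray(w,(319,292))]))
ax,e=cross([ray(s,(346.4,247.4)),ray(w,(320,170))]); print("bolt",ax,e)
for z in (.08,.09,.1): print(z,plane(w,(320,170),z),plane(s,(346.4,247.4),z))
A,B=plane(w,(265,212),.012),plane(w,(358,225),.012); C,D=plane(s,(346,294.4),.012),plane(s,(377.4,279),.012)
for P,Q in((A,B),(C,D)): 
    v=Q-P; print(P.round(3),Q.round(3),np.linalg.norm(v).round(3),"vice yaw deg",np.degrees(np.arctan2(v[1],v[0])).round(1))
# board long edges in wrist image
L1,L2=plane(w,(290,0),.012),plane(w,(265,212),.012);v=L1-L2;print("left edge yaw",np.degrees(np.arctan2(v[1],v[0]))-90)
L1,L2=plane(w,(404,0),.012),plane(w,(358,225),.012);v=L1-L2;print("right edge yaw",np.degrees(np.arctan2(v[1],v[0]))-90)
E
```

```text
[305, 266, 29, 40, 859]
knob scene+side (array([ 0.57201367, -0.18206336,  0.13187485]), [np.float64(0.0013040624357542024), np.float64(0.001304062435754386)])
head top wrist@.138 [ 0.57542677 -0.18253893  0.138     ] scene top + wrist (array([ 0.57461825, -0.17892689,  0.14518289]), [np.float64(7.483112008550477e-05), np.float64(7.483112008537058e-05)])
bolt [ 0.55250718 -0.0721147   0.10408298] [np.float64(0.0005227767844890796), np.float64(0.0005227767844889175)]
0.08 [ 0.55262248 -0.07433801  0.08      ] [ 0.58086512 -0.03989784  0.08      ]
0.09 [ 0.55240374 -0.07327973  0.09      ] [ 0.56928114 -0.05338444  0.09      ]
0.1 [ 0.55218501 -0.07222146  0.1       ] [ 0.55769717 -0.06687104  0.1       ]
[ 0.496 -0.149  0.012] [ 0.618 -0.14   0.012] 0.121 vice yaw deg 4.2
[ 0.487 -0.155  0.012] [ 0.613 -0.148  0.012] 0.125 vice yaw deg 3.0
left edge yaw 3.0424106331315244
right edge yaw 3.0949237310216944
```

```bash
python3 - <<'E'
from h import *
print(delta([.575,-.1805,.102],yawR(11.7)))
E
```

```text
[-1.700e-01 -1.000e-02  4.900e-01 -6.090e+00  3.000e-02  1.665e+01]
```

Request:
{"api": "servo_tool", "payload": {"series": [[0,0,0.5,-3,0,2.5,100],[0,0,0.5,-6.1,0,6,100],[0,0,0.5,-6.1,0,10,100],[0,0,0.5,-6.1,0,14,100],[0,0,0.5,-6.1,0,16.7,100]], "newtons": 30}}

```text
time: 2.7
eef_pos: [0.5737, -0.1755, 0.1008]
ee_rot: [[-0.209, 0.978, -0.003], [0.978, 0.209, 0.001], [0.002, -0.003, -1.0]]
wrist_force: [0.1, -0.4, -0.6]
grip_width: 0.0878
finger_force: 0.0
```

```bash
python3 - <<'E'
from h import *
st(); a=cams.get_image("wrist"); b=cams.get_image("side")
a=a[200:440,160:480]; b=cv2.resize(b[130:250,270:430],(320,240),interpolation=2)
cv2.imwrite("pics/w2.png",np.hstack([a,b])[...,::-1])
E
```

```text
{'time': 2.7, 'qpos': [-0.3537, 0.1039, 1.4326, 0.0003, 1.6085, -0.5643], 'eef_pos': [0.5737, -0.1755, 0.1008], 'ee_rot': [[-0.2091, 0.9779, -0.0031], [0.9779, 0.2091, 0.0015], [0.0021, -0.0027, -1.0]], 'wrist_force': [0.1337, -0.3678, -0.556], 'grip_width': 0.0878}
```

View pics/w2.png

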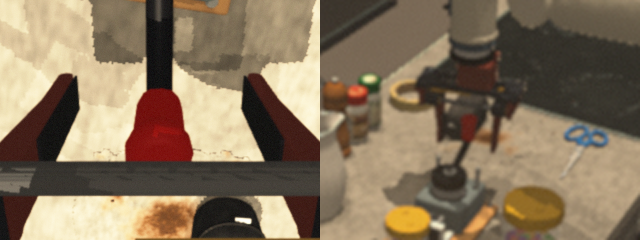

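The wrist crop shows the red knob at (158,130), centred between the open fingers (edges at 78 and 243). The side crop confirms it, so I close now with a small outward shift.

Request:
{"api": "servo_tool", "payload": {"series": [[0,0,0,-0.3,0,0,60],[0,0,0,-0.4,0,0,20],[0,0,0,-0.4,0,0,10],[0,0,0,-0.4,0,0,10],[0,0,0,-0.4,0,0,10]], "newtons": 30}}

```text
time: 3.42
eef_pos: [0.5758, -0.1805, 0.1039]
ee_rot: [[-0.208, 0.978, 0.0], [0.978, 0.208, -0.0], [-0.0, 0.0, -1.0]]
wrist_force: [-0.3, -0.1, -0.3]
grip_width: 0.0415
finger_force: 0.0
```

Request:
{"api": "servo_tool", "payload": {"series": [[0,0,0,0,0,0,10],[0,0,0,0,0,0,10]]}}

```text
time: 3.68
eef_pos: [0.5757, -0.1804, 0.1035]
ee_rot: [[-0.208, 0.978, 0.0], [0.978, 0.208, 0.0], [0.0, 0.0, -1.0]]
wrist_force: [-0.9, 0.1, -1.3]
grip_width: 0.0271
finger_force: 30.0
```

Request:
{"api": "servo_tool", "payload": {"series": [[0,0,2.9,0.01,-0.55,0,10],[0,0,5.7,0.05,-1.1,0,10],[0,0,8.6,0.12,-1.64,0,10]]}}

```text
time: 4.05
eef_pos: [0.5587, -0.1821, 0.1021]
ee_rot: [[-0.058, 0.998, -0.002], [0.998, 0.058, 0.002], [0.002, -0.002, -1.0]]
wrist_force: [0.4, 0.2, -6.1]
grip_width: 0.027
finger_force: 30.0
```

```bash
cat >> h.py <<'E'
AX=np.array([.5525,-.072])
def knob():
    s=monitor.sense(); v=s["eef_pos"][:2]-AX; r=np.linalg.norm(v); th=np.degrees(np.arctan2(v[1],v[0])); u=v/r; t=np.array([u[1],-u[0]]) # clockwise
    R=np.array(s["ee_rot"]); f=np.array(s["wrist_force"]); print("t",round(s["time"],2),"r",r.round(4),"q~",round(.6-np.radians(th+86.9),3),"z",np.round(s["eef_pos"][2],4),"Ftan",(-f[:2]@t).round(2),"Frad",(f[:2]@u).round(2),"Fz",f[2].round(2),"ytan err",round(np.degrees(np.arctan2(R[1,1],R[0,1]))-th-90,1),"w",np.round(s["grip_width"],4),"j6",np.round(s["qpos"][5],2))
E
python3 -c "
from h import *
knob()"
```

```text
t 4.05 r 0.1103 q~ 0.598 z 0.1021 Ftan 0.42 Frad -0.14 Fz -6.1 ytan err 0.1 w 0.027 j6 -0.43
```

The force is near zero tangentially and Fz is −6 N. The handle was resting on crests and my grip holds it up, so I lower it while turning.

Request:
{"api": "servo_tool", "payload": {"series": [[0,0,0,0,0,0.3,10],[0,0,1.5,0,-0.3,0.5,10],[0,0,2.9,0.01,-0.55,0.6,10],[0,0,4.3,0.03,-0.82,0.6,10],[0,0,5.7,0.05,-1.1,0.6,10]]}}

```text
time: 4.68
eef_pos: [0.5502, -0.1831, 0.0988]
ee_rot: [[0.041, 0.999, 0.005], [0.999, -0.041, -0.001], [-0.001, 0.005, -1.0]]
wrist_force: [9.7, 0.6, -0.4]
grip_width: 0.0273
finger_force: 30.0
```

```bash
python3 -c "
from h import *
knob()"
```

```text
t 4.67 r 0.1111 q~ 0.675 z 0.0988 Ftan 9.7 Frad -0.76 Fz -0.42 ytan err -1.2 w 0.0273 j6 -0.34
```

Request:
{"api": "servo_tool", "payload": {"series": [[0,0,2.9,0.01,-0.55,0,10],[0,0,5.7,0.05,-1.1,0,10],[0,0,8.6,0.12,-1.64,0,10],[0,0,11.5,0.22,-2.19,0,10],[0,0,14.3,0.34,-2.72,0,10]]}}

```text
time: 5.3
eef_pos: [0.5235, -0.1793, 0.099]
ee_rot: [[0.288, 0.958, 0.007], [0.958, -0.288, -0.003], [-0.001, 0.007, -1.0]]
wrist_force: [9.0, -3.8, -0.6]
grip_width: 0.0269
finger_force: 30.0
```

```bash
python3 -c "
from h import *
knob()"
```

```text
t 5.3 r 0.1112 q~ 0.918 z 0.099 Ftan 9.65 Frad 1.29 Fz -0.55 ytan err -1.6 w 0.0269 j6 -0.1
```

Request:
{"api": "servo_tool", "payload": {"series": [[0,0,2.9,0.01,-0.55,0,10],[0,0,5.7,0.05,-1.1,0,10],[0,0,8.6,0.12,-1.64,0,10],[0,0,11.5,0.22,-2.19,0,10]]}}

```text
time: 5.8
eef_pos: [0.5029, -0.1715, 0.099]
ee_rot: [[0.473, 0.881, 0.006], [0.881, -0.473, -0.004], [-0.0, 0.007, -1.0]]
wrist_force: [8.7, -5.5, -1.8]
grip_width: 0.0271
finger_force: 30.0
```

```bash
python3 -c "
from h import *
knob()"
```

```text
t 5.8 r 0.1112 q~ 1.117 z 0.099 Ftan 10.19 Frad 1.03 Fz -1.8 ytan err -1.7 w 0.0271 j6 0.1
```

Request:
{"api": "servo_tool", "payload": {"series": [[0,0,1.5,0,-0.28,0,10],[0,0,2.9,0.01,-0.55,0,10],[0,0,4.3,0.03,-0.82,0,10]]}}

```text
time: 6.18
eef_pos: [0.4957, -0.1676, 0.099]
ee_rot: [[0.537, 0.843, 0.006], [0.843, -0.537, -0.004], [-0.0, 0.007, -1.0]]
wrist_force: [7.9, -6.2, -0.2]
grip_width: 0.0271
finger_force: 30.0
```

```bash
python3 -c "
from h import *
knob()"
```

```text
t 6.17 r 0.1112 q~ 1.19 z 0.099 Ftan 10.01 Frad 1.32 Fz -0.22 ytan err -1.8 w 0.0271 j6 0.18
```

Request:
{"api": "servo_tool", "payload": {"series": [[0,0,1.5,0,-0.28,0,10],[0,0,2.9,0.01,-0.5,0,10]]}}

```text
time: 6.42
eef_pos: [0.4928, -0.1657, 0.0994]
ee_rot: [[0.58, 0.815, 0.009], [0.815, -0.58, -0.006], [0.001, 0.011, -1.0]]
wrist_force: [15.8, -10.9, -2.2]
grip_width: 0.0273
finger_force: 30.0
```

```bash
python3 -c "
from h import *
knob()"
```

```text
t 6.42 r 0.1111 q~ 1.221 z 0.0994 Ftan 19.13 Frad 0.71 Fz -2.22 ytan err -2.9 w 0.0273 j6 0.23
```

The end stop is at q~1.22 (19 N). Now I ease back and lift.

Request:
{"api": "servo_tool", "payload": {"series": [[0,0,-1.5,0,0.4,0,10],[0,0,-3,0.02,0.75,0,10],[0,0,-3,0.02,0.75,-0.6,10],[0,0,-3,0.02,0.75,-1.2,10],[0,0,-3,0.02,0.75,-1.3,10]]}}

```text
time: 7.05
eef_pos: [0.4949, -0.1662, 0.1087]
ee_rot: [[0.534, 0.846, -0.004], [0.846, -0.534, 0.003], [0.0, -0.005, -1.0]]
wrist_force: [1.7, 1.6, -7.2]
grip_width: 0.0273
finger_force: 30.0
```

```bash
python3 -c "
from h import *
knob()"
```

```text
t 7.05 r 0.1104 q~ 1.203 z 0.1087 Ftan 0.65 Frad -2.29 Fz -7.18 ytan err -0.8 w 0.0273 j6 0.17
```

Request:
{"api": "servo_tool", "payload": {"series": [[0,0,-6,0.06,1.15,-0.1,10],[0,0,-12,0.24,2.29,-0.1,10],[0,0,-18,0.54,3.4,-0.1,10],[0,0,-24,0.95,4.47,-0.1,10],[0,0,-30,1.47,5.5,-0.1,10]]}}

```text
time: 7.68
eef_pos: [0.5492, -0.1825, 0.1098]
ee_rot: [[0.036, 0.999, -0.005], [0.999, -0.036, 0.004], [0.004, -0.005, -1.0]]
wrist_force: [-1.2, 6.2, -7.8]
grip_width: 0.0273
finger_force: 30.0
```

Request:
{"api": "servo_tool", "payload": {"series": [[0,0,-6,0.06,1.15,0,10],[0,0,-12,0.24,2.29,0,10],[0,0,-18,0.54,3.4,0,10],[0,0,-24,0.95,4.47,0,10],[0,0,-30,1.47,5.5,0,10]]}}

```text
time: 8.3
eef_pos: [0.6039, -0.1693, 0.1092]
ee_rot: [[-0.469, 0.883, -0.007], [0.883, 0.469, 0.005], [0.008, -0.004, -1.0]]
wrist_force: [-4.4, 6.6, -7.1]
grip_width: 0.0271
finger_force: 30.0
```

Request:
{"api": "servo_tool", "payload": {"series": [[0,0,0,0,0,0,10]]}}

```text
time: 8.43
eef_pos: [0.6042, -0.169, 0.109]
ee_rot: [[-0.468, 0.884, -0.007], [0.884, 0.468, 0.005], [0.008, -0.004, -1.0]]
wrist_force: [-2.3, 5.8, -7.4]
grip_width: 0.0271
finger_force: 30.0
```

```bash
python3 -c "
from h import *
knob()"
```

```text
t 8.43 r 0.1099 q~ 0.164 z 0.109 Ftan 0.69 Frad -6.17 Fz -7.39 ytan err -0.2 w 0.0271 j6 -0.81
```

Request:
{"api": "servo_tool", "payload": {"series": [[0,0,0,0.15,0.05,0.5,10],[0,0,0,0.15,0.05,1,10],[0,0,0,0.15,0.05,1.4,10],[0,0,0,0.15,0.05,1.45,10]]}}

```text
time: 8.93
eef_pos: [0.606, -0.1696, 0.0978]
ee_rot: [[-0.466, 0.885, 0.001], [0.885, 0.466, 0.001], [0.0, 0.002, -1.0]]
wrist_force: [0.2, 5.7, -1.1]
grip_width: 0.0272
finger_force: 30.0
```

```bash
python3 -c "
from h import *
knob()"
```

```text
t 8.93 r 0.1112 q~ 0.153 z 0.0978 Ftan 2.96 Frad -4.89 Fz -1.05 ytan err -1.0 w 0.0272 j6 -0.81
```

Request:
{"api": "servo_tool", "payload": {"series": [[0,0,2.9,0.11,-0.55,0,10],[0,0,5.7,0.15,-1.1,0,10],[0,0,8.6,0.22,-1.64,0,10],[0,0,11.5,0.32,-2.19,0,10],[0,0,14.3,0.44,-2.72,0,10]]}}

```text
time: 9.55
eef_pos: [0.5822, -0.1789, 0.099]
ee_rot: [[-0.231, 0.973, 0.008], [0.973, 0.231, -0.001], [-0.003, 0.008, -1.0]]
wrist_force: [9.4, 3.8, -2.7]
grip_width: 0.027
finger_force: 30.0
```

```bash
python3 -c "
from h import *
knob()"
```

```text
t 9.55 r 0.111 q~ 0.383 z 0.099 Ftan 10.08 Frad -1.1 Fz -2.73 ytan err -2.2 w 0.027 j6 -0.59
```

Request:
{"api": "servo_tool", "payload": {"series": [[0,0,2.9,0.01,-0.55,0,10],[0,0,5.7,0.05,-1.1,0,10],[0,0,8.6,0.12,-1.64,0,10],[0,0,11.5,0.22,-2.19,0,10]]}}

```text
time: 10.05
eef_pos: [0.5606, -0.1827, 0.0991]
ee_rot: [[-0.032, 0.999, 0.009], [0.999, 0.032, -0.002], [-0.003, 0.009, -1.0]]
wrist_force: [10.0, 1.1, -2.5]
grip_width: 0.0271
finger_force: 30.0
```

```bash
python3 -c "
from h import *
knob()"
```

```text
t 10.05 r 0.111 q~ 0.581 z 0.0991 Ftan 10.1 Frad -0.33 Fz -2.46 ytan err -2.3 w 0.0271 j6 -0.41
```

Request:
{"api": "servo_tool", "payload": {"series": [[0,0,2.9,0.01,-0.55,0.05,10],[0,0,5.7,0.05,-1.1,0.05,10],[0,0,8.6,0.12,-1.64,0.05,10]]}}

```text
time: 10.42
eef_pos: [0.5443, -0.1829, 0.0991]
ee_rot: [[0.118, 0.993, 0.009], [0.993, -0.118, -0.004], [-0.003, 0.01, -1.0]]
wrist_force: [9.6, -1.1, -1.7]
grip_width: 0.0272
finger_force: 30.0
```

```bash
python3 -c "
from h import *
knob()"
```

```text
t 10.43 r 0.1112 q~ 0.728 z 0.0991 Ftan 9.69 Frad 0.39 Fz -1.7 ytan err -2.5 w 0.0272 j6 -0.26
```

Request:
{"api": "servo_tool", "payload": {"series": [[0,0,2.9,0.01,-0.55,0,10],[0,0,5.7,0.05,-1.1,0,10]]}}

```text
time: 10.68
eef_pos: [0.5333, -0.1815, 0.0991]
ee_rot: [[0.217, 0.976, 0.009], [0.976, -0.217, -0.005], [-0.003, 0.01, -1.0]]
wrist_force: [9.6, -3.4, -1.9]
grip_width: 0.0271
finger_force: 30.0
```

```bash
python3 -c "
from h import *
knob()"
```

```text
t 10.68 r 0.1112 q~ 0.827 z 0.0991 Ftan 10.07 Frad 1.65 Fz -1.95 ytan err -2.6 w 0.0271 j6 -0.17
```

Request:
{"api": "servo_tool", "payload": {"series": [[0,0,2.9,0.01,-0.55,0,10],[0,0,5.7,0.05,-1.1,0,10]]}}

```text
time: 10.92
eef_pos: [0.5226, -0.1791, 0.0991]
ee_rot: [[0.313, 0.95, 0.009], [0.95, -0.313, -0.005], [-0.002, 0.01, -1.0]]
wrist_force: [8.5, -4.2, -1.6]
grip_width: 0.0271
finger_force: 30.0
```

```bash
python3 -c "
from h import *
knob()"
```

```text
t 10.93 r 0.1112 q~ 0.927 z 0.0991 Ftan 9.3 Frad 1.8 Fz -1.57 ytan err -2.6 w 0.0271 j6 -0.07
```

Request:
{"api": "servo_tool", "payload": {"series": [[0,0,2.9,0.01,-0.55,0,10],[0,0,5.7,0.05,-1.1,0,10]]}}

```text
time: 11.18
eef_pos: [0.5123, -0.1756, 0.0992]
ee_rot: [[0.406, 0.914, 0.009], [0.914, -0.406, -0.006], [-0.002, 0.011, -1.0]]
wrist_force: [9.2, -6.8, -2.4]
grip_width: 0.0272
finger_force: 30.0
```

```bash
python3 -c "
from h import *
knob()"
```

```text
t 11.18 r 0.1112 q~ 1.024 z 0.0992 Ftan 11.01 Frad 3.06 Fz -2.43 ytan err -2.7 w 0.0272 j6 0.03
```

Request:
{"api": "servo_tool", "payload": {"series": [[0,0,1.7,0,-0.33,0,10],[0,0,3.4,0.02,-0.66,0,10]]}}

```text
time: 11.42
eef_pos: [0.5064, -0.1732, 0.0993]
ee_rot: [[0.459, 0.888, 0.01], [0.888, -0.459, -0.007], [-0.002, 0.012, -1.0]]
wrist_force: [9.9, -8.0, -2.6]
grip_width: 0.0274
finger_force: 30.0
```

```bash
python3 - <<'E'
from h import *
knob()
a=cams.get_image("scene"); cv2.imwrite("pics/s3.png",cv2.resize(a[205:305,255:405],None,fx=5,fy=5,interpolation=2)[...,::-1])
knob(); cams.get_image("scene"); knob()
E
```

```text
t 11.43 r 0.1111 q~ 1.081 z 0.0993 Ftan 12.29 Frad 3.16 Fz -2.63 ytan err -2.9 w 0.0274 j6 0.09
t 11.47 r 0.1111 q~ 1.084 z 0.0993 Ftan 11.43 Frad 2.92 Fz -2.09 ytan err -2.8 w 0.0274 j6 0.09
t 11.53 r 0.1111 q~ 1.084 z 0.0993 Ftan 10.86 Frad 2.62 Fz -1.26 ytan err -2.7 w 0.0269 j6 0.09
```

View pics/s3.png

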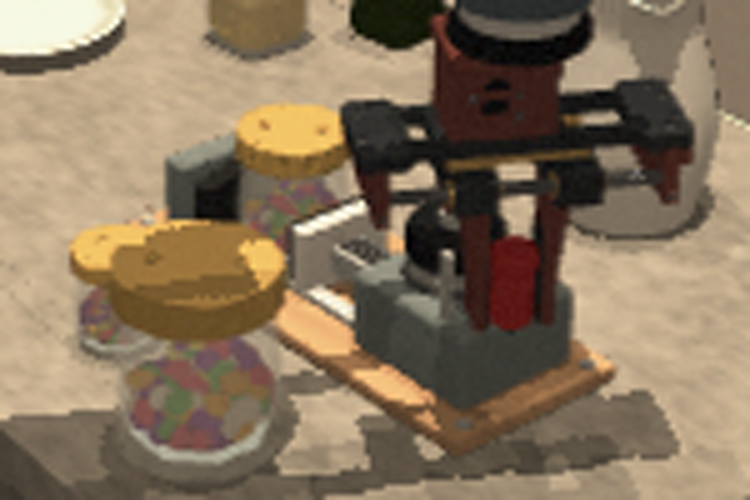

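The jar now touches the pad, has shifted slightly towards the V jaw (lid at crop (292,140)), and the knob force has risen. A little further.

Request:
{"api": "servo_tool", "payload": {"series": [[0,0,1.5,0,-0.28,0,10],[0,0,2.9,0.01,-0.55,0,10]]}}

```text
time: 11.78
eef_pos: [0.5017, -0.1708, 0.0993]
ee_rot: [[0.504, 0.864, 0.01], [0.864, -0.504, -0.008], [-0.002, 0.012, -1.0]]
wrist_force: [9.8, -8.1, -2.9]
grip_width: 0.0272
finger_force: 30.0
```

```bash
python3 - <<'E'
from h import *
knob()
E
```

```text
t 11.78 r 0.1111 q~ 1.129 z 0.0993 Ftan 12.36 Frad 2.71 Fz -2.87 ytan err -3.0 w 0.0272 j6 0.14
```

Request:
{"api": "servo_tool", "payload": {"series": [[0,0,1.5,0,-0.25,0,10],[0,0,2.6,0.01,-0.45,0,10]]}}

```text
time: 12.02
eef_pos: [0.4979, -0.1687, 0.0994]
ee_rot: [[0.542, 0.84, 0.01], [0.84, -0.542, -0.008], [-0.001, 0.013, -1.0]]
wrist_force: [10.4, -9.0, -2.9]
grip_width: 0.0272
finger_force: 30.0
```

```bash
python3 - <<'E'
from h import *
knob()
E
```

```text
t 12.03 r 0.1111 q~ 1.168 z 0.0994 Ftan 13.48 Frad 2.68 Fz -2.9 ytan err -3.4 w 0.0272 j6 0.18
```

Request:
{"api": "servo_tool", "payload": {"series": [[0,0,1.2,0,-0.22,0,10]]}}

```text
time: 12.15
eef_pos: [0.4961, -0.1677, 0.0994]
ee_rot: [[0.56, 0.829, 0.01], [0.829, -0.56, -0.008], [-0.001, 0.013, -1.0]]
wrist_force: [10.4, -9.2, -3.5]
grip_width: 0.0273
finger_force: 30.0
```

```bash
python3 - <<'E'
from h import *
knob()
E
```

```text
t 12.15 r 0.1111 q~ 1.187 z 0.0994 Ftan 13.65 Frad 2.58 Fz -3.53 ytan err -3.5 w 0.0273 j6 0.21
```

Request:
{"api": "servo_tool", "payload": {"series": [[0,0,0,0,0.2,0.05,10],[0,0,0,0,0.35,0.1,10],[0,0,0,0,0.35,0.1,10]]}}

```text
time: 12.52
eef_pos: [0.498, -0.1692, 0.0986]
ee_rot: [[0.559, 0.829, 0.008], [0.829, -0.559, -0.007], [-0.002, 0.01, -1.0]]
wrist_force: [5.3, -6.4, 0.8]
grip_width: 0.0275
finger_force: 30.0
```

```bash
python3 - <<'E'
from h import *
knob()
E
```

```text
t 12.53 r 0.1114 q~ 1.165 z 0.0986 Ftan 7.73 Frad 3.05 Fz 0.85 ytan err -4.7 w 0.0275 j6 0.2
```

Request:
{"api": "servo_tool", "payload": {"series": [[0,0,0,0,0.1,0,10],[0,0,0,0,0.1,0,60],[0,0,0,0,0.1,0,70],[0,0,0,0,0.1,0,70],[0,0,0,0,0.1,0,70]]}}

```text
time: 13.15
eef_pos: [0.4964, -0.1662, 0.0955]
ee_rot: [[0.557, 0.83, -0.0], [0.83, -0.557, 0.0], [-0.0, -0.0, -1.0]]
wrist_force: [-1.0, -0.4, -0.2]
grip_width: 0.0607
finger_force: 0.0
```

Request:
{"api": "servo_tool", "payload": {"series": [[0,0,0,0,0,0,70],[0,0,0,0,0,-2,70],[0,0,0,0,0,-6,70],[0,0,0,0,0,-11,70],[0,0,0,0,0,-15,70]]}}

```text
time: 13.78
eef_pos: [0.4968, -0.1663, 0.2496]
ee_rot: [[0.557, 0.83, 0.003], [0.83, -0.557, -0.001], [0.001, 0.003, -1.0]]
wrist_force: [1.0, -0.4, 0.7]
grip_width: 0.061
finger_force: 0.0
```

```bash
python3 - <<'E'
from h import *
import pickle
st(); w=cams.camera_model("wrist"); a=cams.get_image("wrist"); b=cams.get_image("scene")
b=cv2.resize(b[205:305,255:405],(640,427),interpolation=2)
cv2.imwrite("pics/end.png",cv2.resize(np.vstack([a[:,:],b])[...,::-1],(400,567)))
pickle.dump(w,open("w2.pkl","wb"));cv2.imwrite("pics/wend.png",a[...,::-1]); print(red(a))
r=red(a)
s=cams.camera_model("scene"); bs=red(cams.get_image("scene")); print(bs)
E
```

```text
{'time': 13.775, 'qpos': [-0.3879, -0.1094, 1.3821, -0.0, 1.8656, 0.2033], 'eef_pos': [0.4968, -0.1663, 0.2496], 'ee_rot': [[0.5574, 0.8302, 0.003], [0.8302, -0.5574, -0.0012], [0.0007, 0.0032, -1.0]], 'wrist_force': [1.038, -0.3508, 0.698], 'grip_width': 0.061}
[([313, 212, 32, 39, 937], [328.1, 231.9])]
[([146, 147, 18, 7, 39], [154.3, 149.6]), ([442, 236, 15, 13, 103], [449.0, 243.5]), ([351, 252, 9, 19, 144], [354.8, 261.1])]
```

View pics/end.png

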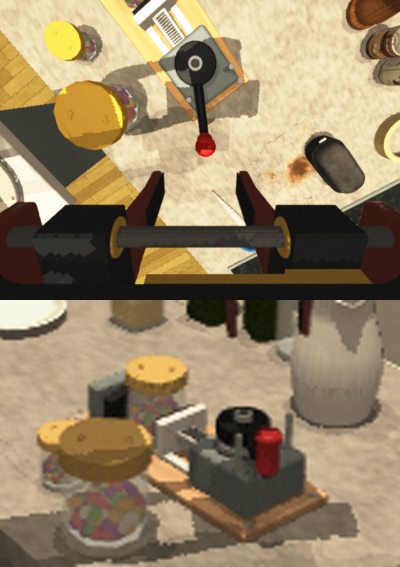

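The wrist view (top) shows the knob released at (205,148) with the fingers clear. The scene view (bottom) shows the jar upright between the pad and the V jaw, with the handle down and the other jars unmoved.

```bash
python3 - <<'E'
from h import *
import pickle
w=pickle.load(open("w2.pkl","rb")); s=cams.camera_model("scene")
X,e=cross([ray(w,(328.5,237)),ray(s,(355.2,256))]); v=X[:2]-AX
print(X.round(4),np.round(e,4),np.linalg.norm(v).round(3),"q~",.6-np.radians(np.degrees(np.arctan2(v[1],v[0]))+86.9))
print(ticket.job_done())
E
```

```text
[ 0.501  -0.1716  0.1401] [0.0007 0.0007] 0.112 q~ 1.1315739029224625
the job is handed in; nothing more can be done
None
```

The jar is clamped and handed in. I stopped turning at about 13.6 N at the knob against 9.9 N free-running, which I estimate as a squeeze of 40–45 N. The handle is down and released, and I did not touch the jar or move the other things.

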